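# Turn the spice carousel until the pepper mill is in front

### The arm

A 7-joint arm with a two-finger parallel gripper is mounted at the origin on a cart in front of the work surface, level with it; the furniture and walls round the work are solid. World frame = base frame: x ahead of the robot, y to its left, z up, the work surface at z = 0. Lengths are in mm, angles in rad, forces in N, time in s.
With the tool pointing down it reaches from about 400 to 850 mm from the base axis. Payload 10.4 kg.
Tool frame: the origin (TCP) lies midway between the tips of the shut fingers; the grasp point (between the pads) lies 19 mm behind it (r.hold_point_z is the z of the grasp point in the tool frame, in mm); z points along the fingers, y is the direction in which the jaws open and shut (so a half turn about z gives the same grasp; the last joint's range is limited). The gripper opens to 87 mm and grips with 3 to 60 N. Pads are 19 mm wide; open, the fingers measure 117 mm over their backs; the gripper's body (75 mm by 190 mm) begins 51 mm behind the grasp point.
Start: joints at [-1.283, 0.332, -0.065, 1.46, 0.022, 1.35, -0.088], TCP at [191.125, 595.083, 222.576] pointing down, gripper open.
Joint ranges: [-2.6, 2.6], [-0.5, 2.12], [-1.47, 1.34], [0.16, 2.42], [-1.27, 4.41], [0.06, 2.06], [-2.6, 2.6]. Speed limits (rad/s): [2.22, 2.22, 2.79, 2.79, 3.14, 3.14, 3.14].

### API

Orientations are given as a rotation vector (axis times angle).
In Python, from cell import r gives the robot as it stands. The module is installed in compiled form; this text tells all that it offers.
- The arm moves only by the shell command python3 -m inch 'ROWS' [FORCE]. ROWS is JSON, a list of rows, each a list of 3 entries, a list of its own where there are three numbers: the closure, from 0 (fully open) to 1 (shut), then the shift along the tool's x, y, z in m, then the turn about the tool's z in degrees. In form: [[grip, [tx, ty, tz], spin], ...]. A call has 1 to 20 rows; each row is the pose to reach, as a shift and turn from the pose commanded when the call began, along the tool's axes at that moment; what a row does not reach only later rows make up. A row lasts 1/8 s, in which the tool goes at most 62.5 mm and 10.7 degrees, less where a joint would pass 70% of its speed; a pose out of reach is approached as far as the arm can. A call with a gripper value outside its range is refused whole. The fingers move at their own pace and stop on an object; FORCE is the grip in N (left out, the last holds). Time passes only in rows, so rows that repeat a pose let the fingers close. It gives the time, the measured TCP pose, the force and the opening at its end, in the units of the state.
- r.get_obs(): the state, without advancing time (a new reading comes with each control period).
- r.grab_frame(name): name is "side" or "top" or "wrist"; returns (picture, depth): 400x640x3 uint8, red, green, blue; 400x640 float32, mm along the optical axis (not along the pixel's ray), 0 where there is no reading.
- r.camera_params(name): a dict with "mtx" (3x3 intrinsics, pixels), "dist_coeffs" ([k1, k2, p1, p2, k3] as OpenCV has them; the pictures are not rectified), "camera_from_world" (4x4, takes a point from world to camera coordinates). Camera axes: x right, y down, z forward; pixel columns grow to the right and rows downward; lengths in mm; the calibration is good to about 2 mm. A picture is of the moment at which its call begins: read the wrist's pose just before it. camera_params takes no time and is no camera call; for the wrist camera it gives the pose at the moment of the call.
- r.sign_off(): hands the job in, once; it reports no verdict.
The state is a dict: "time_s": time; "joints": joint angles; "qd": joint speeds; "joint_efforts": joint torques, N m; "ee_pos": TCP position; "tcp_rot": TCP orientation; "ft_force": force on the tool from outside, world axes, zero at the start; "torque": the same for the moment, N m; "gripper_width": opening from 0.0 (shut) to 1.0 (fully open).
Only numpy, scipy, OpenCV 4.12 (cv2) and the standard library are available. Lean on these libraries where they do the work, as an engineer would, in place of code of your own. Each camera call takes 0.05 s, during which the arm holds its last target.

### The job

Bring the pepper mill to the front of the spice carousel: with closed fingertips in the finger notches of the tray's rim, gently push the wooden tray round, in as many strokes as you need and either way, until the tall wooden mill stands over the middle of the metal tongue that sticks out under the tray. Push only the tray: touch neither the mill nor the jars and the salt shaker on it, lift nothing, let all of them ride upright in their places, leave the mug and the tin beside it where they are, and finish with the arm clear of everything.

Things in the scene. Friction and masses are not known exactly. Their poses are not given: they have to be found in the camera images.
- carousel_base: Fixed dark metal foot of the carousel. Origin on the turning axis, on the worktop (z = 0). Its -x axis points along the tongue, a flat bar 30 mm wide and 6 mm high lying on the worktop, whose rounded end sticks out from under the tray roughly towards the robot. The mill is in front when it stands over the tongue's middle line.
- tongue_tip (a point): The outer end of the tongue, on its top face, 225 mm from the turning axis and 6 mm over the worktop.
- carousel: The wooden tray: turns either way about the vertical axis, more than a full turn; friction (0.2 N m, 1 to 2 N at the rim) stops it where it is left. Origin on the axis at the tray's underside, 13 mm over the worktop; 22 mm thick, 3 kg. Outline like a flower: a disc of radius 112 mm with six round lobes, 60 degrees apart. Its -x axis points at the lobe that carries the mill.
- tray_top (a point): Centre of the tray's top face, on the turning axis, 35 mm over the worktop. Each lobe has a round cork patch, 93 mm from this point; one thing stands on each, but the lobe opposite the mill is empty. A wall cabinet hangs 0.46 m over the worktop from about x = 0.62 m on: work at the front of the tray (x below about 0.53 m), where there is room above.
- mill_lobe (a point): Centre of the mill's lobe, on the tray's top face. All lobes are round, 57 mm in radius, with centres 120 mm from the turning axis, so that they reach 177 mm from it; they are too wide (114 mm) to grasp.
- notch (a point): One of the six finger notches, on the tray (turns with it), at half its thickness, 165 mm from the axis, 30 degrees counter-clockwise (seen from above) from the middle of the mill's lobe. Every 60 degrees there is one, between two lobes, open outwards and above, about 55 mm wide here and ending 112 mm from the axis. A closed fingertip fits in and pushes the lobe's side.
- pepper_mill: The tall wooden pepper mill, by far the tallest thing on the tray: 58 mm across, 180 mm high, 0.18 kg, loose. Origin at the centre of its underside.
- spice_jar_a: Spice jar on the tray, round glass with a screw cap, 45 mm across, 106 mm high, loose; origin at the centre of its underside. The jars and the shaker change places from start to start.
- spice_jar_b: Slightly smaller spice jar on the tray, 42 mm across, 96 mm high, loose; origin at the centre of its underside.
- spice_jar_c: Spice jar on the tray, the same shape as spice_jar_a, 45 mm across, 106 mm high, loose; origin at the centre of its underside.
- salt_shaker: Glass salt shaker with a domed metal top, on the tray, 44 mm across, 90 mm high, loose; origin at the centre of its underside.
- mug: Plain mug standing on the worktop at the right, a bystander: 78 mm across, 116 mm with its handle, 101 mm high; origin at the centre of its underside.
- tin: Food tin standing on the worktop at the right, a bystander: 75 mm across, 58 mm high; origin at the centre of its underside.
Mind the look-alikes: they are no part of the job. What is shaped like the spice_jar_a but blue is not meant. Of the things shaped like the pepper_mill, the wooden one is meant.

How it is judged (in metres and radians):
On the way:
1. the fingers push the tray (contact force between the fingers and carousel above 0.3 N), for 0.1 s.
At the end, for the whole second after the job is handed in: The pepper mill stands in front, within 18 mm of the tongue's middle line, upright in its own bay (within 20 mm of the middle of its cork patch); the tray is at rest; the jars and the shaker stand upright on the tray; the mug and the tin are within 30 mm of where they were (x of pepper_mill in the frame of carousel between -0.113 and -0.073 m and y of pepper_mill in the frame of carousel between -0.02 and 0.02 m and x of pepper_mill in the frame of carousel_base below -0.06 m and y of pepper_mill in the frame of carousel_base between -0.018 and 0.018 m and angular speed of carousel below 0.05 rad/s and angle between each of pepper_mill, spice_jar_a, spice_jar_b, spice_jar_c, salt_shaker's own z axis and vertical below 0.15 rad and z of pepper_mill in the frame of carousel between 0.015 and 0.03 m and horizontal distance between each of pepper_mill, spice_jar_a, spice_jar_b, spice_jar_c, salt_shaker and carousel below 0.125 m and linear speed of each of pepper_mill, spice_jar_a, spice_jar_b, spice_jar_c, salt_shaker below 0.02 m/s and z of spice_jar_a in the frame of carousel between 0.015 and 0.03 m and z of spice_jar_b in the frame of carousel between 0.015 and 0.03 m and z of spice_jar_c in the frame of carousel between 0.015 and 0.03 m and z of salt_shaker in the frame of carousel between 0.015 and 0.03 m and distance of each of mug, tin from where it was at the start of the episode below 0.03 m); the robot touches nothing.
It fails at once if the mill, a jar or the shaker is tipped over (angle between any of pepper_mill, spice_jar_a, spice_jar_b, spice_jar_c, salt_shaker's own z axis and vertical above 0.35 rad).
It fails at once if the mill, a jar or the shaker is lifted off the tray or falls from it (z of any of pepper_mill, spice_jar_a, spice_jar_b, spice_jar_c, salt_shaker in the frame of carousel above 0.037 m or z of any of pepper_mill, spice_jar_a, spice_jar_b, spice_jar_c, salt_shaker in the frame of carousel below 0.01 m).
It fails at once if the robot pushes on the mill, a jar or the shaker (contact force between any of the fingers, the arm and pepper_mill above 1.5 N or contact force between any of the fingers, the arm and spice_jar_a above 1.5 N or contact force between any of the fingers, the arm and spice_jar_b above 1.5 N or contact force between any of the fingers, the arm and spice_jar_c above 1.5 N or contact force between any of the fingers, the arm and salt_shaker above 1.5 N).
It fails at once if the mill is slid out of its bay instead of riding on the tray (not (x of pepper_mill in the frame of carousel between -0.113 and -0.073 m and y of pepper_mill in the frame of carousel between -0.02 and 0.02 m)).
It fails at once if the mug or the tin is knocked away or lifted (distance of any of mug, tin from where it was at the start of the episode above 0.04 m).
It also fails if it takes over 72 s, if anything falls off the work surface, if the arm or the gripper's body presses on something with over 40 N, if the wrist force passes 120 N, or if a joint passes its speed limit or range.

## Working session

There is one attempt and no reset: what is moved stays moved. The work goes in short steps, Python scripts to look and compute and a shell command to move; the robot and the scene stay as the last step left them, time stands still between calls to the robot, and variables do not carry over. Pictures are saved under pics/ and viewed, and the job is handed in when it is done.

```bash
mkdir -p pics; ls
python3 - <<'E'
from cell import r
import cv2,numpy as np
o=r.get_obs();print({k:np.round(v,3) for k,v in o.items()})
for n in ("side","top"):
    p,d=r.grab_frame(n); cv2.imwrite(f"pics/{n}0.png",p[:,:,::-1]); np.save(f"pics/{n}0.npy",d)
    c=r.camera_params(n); print(n,np.round(c["mtx"],1).tolist(),np.round(c["dist_coeffs"],3),np.round(np.linalg.inv(c["camera_from_world"]),3).tolist())
E
```

```text
pics
{'time_s': np.float64(0.0), 'joints': array([-1.283,  0.333, -0.065,  1.461,  0.022,  1.35 , -0.089]), 'qd': array([-0.001, -0.001,  0.   ,  0.   ,  0.002,  0.   , -0.   ]), 'joint_efforts': array([-0.0000e+00, -6.2326e+01,  2.5000e-02, -3.8990e+01, -6.1000e-02,
        4.0000e-02,  0.0000e+00]), 'ee_pos': array([191.036, 594.675, 221.751]), 'tcp_rot': array([-4.860e-01, -3.104e+00,  2.000e-03]), 'ft_force': array([-0.587, -0.451,  1.291]), 'torque': array([ 0.013, -0.026, -0.055]), 'gripper_width': np.float64(0.996)}
side [[472.7, 0.0, 318.4], [0.0, 472.7, 197.9], [0.0, 0.0, 1.0]] [-0.138  0.     0.     0.     0.   ] [[-0.947, -0.269, 0.173, 374.239], [-0.32, 0.793, -0.518, 557.211], [0.002, -0.546, -0.838, 1074.679], [0.0, 0.0, 0.0, 1.0]]
top [[427.8, 0.0, 318.4], [0.0, 427.8, 198.9], [0.0, 0.0, 1.0]] [-0.067  0.     0.     0.     0.   ] [[-0.007, -0.991, 0.134, 403.178], [-1.0, 0.008, 0.012, -92.697], [-0.013, -0.134, -0.991, 1398.98], [0.0, 0.0, 0.0, 1.0]]
```

View pics/side0.png

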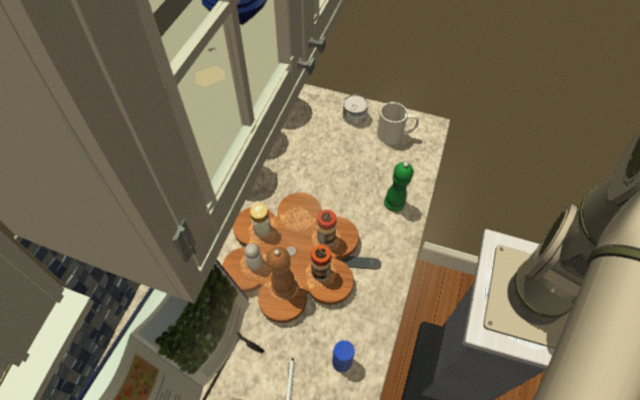

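View pics/top0.png

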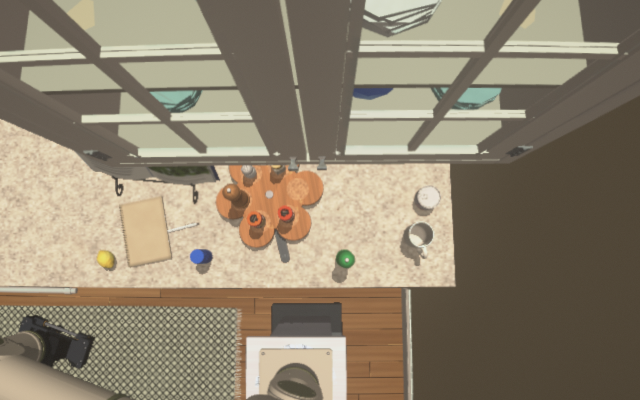

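The side view shows the wooden mill on the tray at (282,275) and the green mill look-alike on the worktop at (398,190). The blue jar look-alike is at (343,355), and the tongue ends near (380,263). In the top view the wooden mill is at (233,195), the green one at (345,260), and the tongue at (283,248). The wooden one on the tray fits the description. I'll confirm it in an enlarged crop and measure.

```bash
cat > h.py <<'E'
import cv2,numpy as np
from cell import r
def ray(n,uv,z,c=None):
    c=c or r.camera_params(n)
    uv=np.asarray(uv,float).reshape(-1,1,2)
    q=cv2.undistortPoints(uv,c["mtx"],c["dist_coeffs"]).reshape(-1,2)
    T=np.linalg.inv(c["camera_from_world"]); d=np.c_[q,np.ones(len(q))]@T[:3,:3].T
    o=T[:3,3]; return o+d*((z-o[2])/d[:,2])[:,None]
def proj(n,P,c=None):
    c=c or r.camera_params(n); M=c["camera_from_world"]
    return cv2.projectPoints(np.asarray(P,float).reshape(-1,1,3),cv2.Rodrigues(M[:3,:3])[0],M[:3,3],c["mtx"],c["dist_coeffs"])[0].reshape(-1,2)
E
python3 - <<'E'
import cv2
a=cv2.imread('pics/top0.png')[150:280,190:370];cv2.imwrite('pics/top0c.png',cv2.resize(a,None,fx=4.4,fy=4.4,interpolation=cv2.INTER_CUBIC))
a=cv2.imread('pics/side0.png')[170:340,210:420];cv2.imwrite('pics/side0c.png',cv2.resize(a,None,fx=3.5,fy=3.5,interpolation=cv2.INTER_CUBIC))
E
```

```text
(no output)
```

View pics/top0c.png

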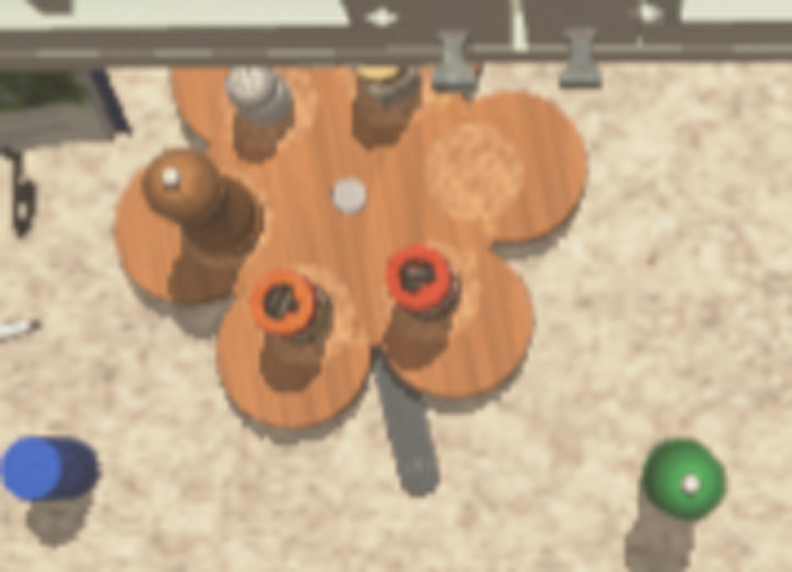

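View pics/side0c.png

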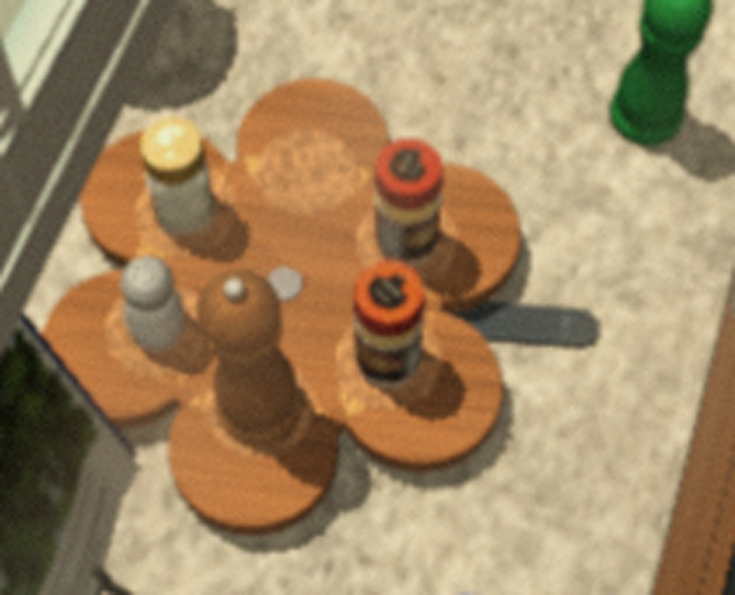

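The crops confirm it: the wooden mill is on the tray's left lobe, two jars stand in front, and the empty lobe is at right/back. Next I'll measure the axis, the tray phase and the tongue.

```bash
cat > meas.py <<'E'
import sys;from h import *
from scipy.optimize import least_squares
def outline(phi,off): pass
def radius(a):  # flower outline radius by angle from lobe centre
    a=(a+np.pi/6)%(np.pi/3)-np.pi/6
    return 120*np.cos(a)+np.sqrt(57**2-(120*np.sin(a))**2+0j).real
def tray(n,img,verbose=True):
    hsv=cv2.cvtColor(img,cv2.COLOR_RGB2HSV)
    m=cv2.inRange(hsv,(4,90,60),(18,255,255)); 
    c=r.camera_params(n); roi=np.zeros_like(m)
    pc=proj(n,[[585+0,0,35]],c)[0]
    return m,c
E
python3 - <<'E'
from h import *
im=cv2.imread('pics/top0.png')
t=lambda p:(np.array(p)/4.4+[190,150]-.4)
s=lambda p:(np.array(p)/3.5+[210,170]-.4)
print('hub top',ray('top',[t((349,195))],37),'side',ray('side',[s((285,283))],37))
print('tongue tip top',ray('top',[t((420,494))],6),ray('side',[s((598,328))],6))
# tongue edges
print('tongue near/mid',ray('top',[t((397,400)),t((418,480))],6),'side',ray('side',[s((500,321)),s((580,328))],6))
print('mill top',ray('top',[t((170,178))],180),ray('side',[s((234,288))],180))
print('notch between jars inner',ray('top',[t((377,345))],35),ray('side',[s((440,305))],35))
print('notch mill/orange', ray('top',[t((235,290))],35),ray('side',[s((342,432))],35))
print('empty patch',ray('top',[t((474,172))],35),ray('side',[s((305,168))],35))
print('red cap',ray('top',[t((418,277))],106),ray('side',[s((408,165))],106))
print('orange cap',ray('top',[t((283,302))],106),ray('side',[s((389,290))],106))
E
```

```text
hub top [[605.24102876  83.24512869  37.        ]] side [[602.94287047  82.96107752  37.        ]]
tongue tip top [[387.45028572  33.18959309   6.        ]] [[386.69579217  31.23911112   6.        ]]
tongue near/mid [[456.42240734  50.39721182   6.        ]
 [397.66813413  34.68669281   6.        ]] side [[454.45682335  48.08811919   6.        ]
 [398.88524151  35.29507042   6.        ]]
mill top [[596.39225542 183.37395311 180.        ]] [[599.34867486 161.40795647 180.        ]]
notch between jars inner [[495.23350161  62.16018964  35.        ]] [[495.36370093  63.44740675  35.        ]]
notch mill/orange [[536.09026234 166.52324456  35.        ]] [[528.78914432 173.95178873  35.        ]]
empty patch [[621.81727236  -8.39547456  35.        ]] [[622.23703659 -10.52824911  35.        ]]
red cap [[537.28620641  25.97591683 106.        ]] [[539.65202555   3.46581668 106.        ]]
orange cap [[520.60491553 119.49176301 106.        ]] [[521.83214883  97.47813539 106.        ]]
```

Run:
```python
from h import *
t=lambda p:(np.array(p)/4.4+[190,150]-.4)
s=lambda p:(np.array(p)/3.5+[210,170]-.4)
print('mill knob',ray('top',[t((170,178))],215),ray('side',[s((234,288))],215))
print('red cap',ray('top',[t((418,277))],141),ray('side',[s((408,165))],141))
print('orange cap',ray('top',[t((283,302))],141),ray('side',[s((389,290))],141))
print('green knob',ray('top',[t((690,484))],180)); print('blue cap',ray('top',[t((32,468))],106))
for n in('top','side'):
    d=np.load(f'pics/{n}0.npy'); c=r.camera_params(n); v,u=np.nonzero(d>0)
    q=cv2.undistortPoints(np.c_[u,v].astype(float).reshape(-1,1,2),c['mtx'],c['dist_coeffs']).reshape(-1,2)
    P=np.c_[q,np.ones(len(q))]*d[v,u][:,None]; T=np.linalg.inv(c['camera_from_world']); P=P@T[:3,:3].T+T[:3,3]
    print(n)
    for x in range(340,760,40):
        row=[]
        for y in range(360,-240,-40):
            k=(abs(P[:,0]-x)<20)&(abs(P[:,1]-y)<20)
            row.append('%4d'%P[k,2].max() if k.any() else '   .')
        print(x,' '.join(row))
```

```text
mill knob [[590.84458183 175.4472526  215.        ]] [[590.54233638 176.89183424 215.        ]]
red cap [[533.65599494  22.76352638 141.        ]] [[533.67536706  23.47355387 141.        ]]
orange cap [[517.42625423 113.74796804 141.        ]] [[516.49935238 114.08904977 141.        ]]
green knob [[ 394.69042692 -155.99931674  180.        ]]
blue cap [[407.08800214 291.94889561 106.        ]]
top
340    6    6    6    6   10    5    6    6    8    6    7    6    5    7    6
380    8  108  108    5    8    5    7    8    8    9    8    5  161  183    7
420    6  109  111    8    8    8   38    7   10    6    6    7  163  171    7
460    9    7    7    4    8   41   42   41   39   43   39    6    8    7    5
500   14   14    6    8    5   40  145  145  145  141   44    6    6    7    8
540    5    9    7   41   43   41  146  146  146  148   44    6    7    6    6
580    6   50    6   41  205  217   40   41   41  529  543  542    7    9    7
620  874  927  979  986  986 1093  987  986  986 1084 1083 1082 1080  988  987
660  837  802  802  802  802  802  802  802  802   41  802   41  801
[... 342 characters left out ...]
110  110    4    4   34   37   30   10    5    5    6  159  169    5
460    4    4    6    6   21   39   40   40   39   39   39    4    6    6    5
500   12   11    4    5   35   40  146  144  146  143   39    5    6    6    5
540    4    5    3   39   44   47  146  140  145  145   37    5    6    5    5
580    5   49    5   39  213  215   39   43   40  540  542  542    5    5    6
620  919  892  864  771  771  773  759  566  565  682  658  632  604  566  552
660  223  222  203  801  801  473  474  474  474  474  474  474    5    5    6
700  325  248  243  238  473  474  474  475  474  473  474  474  474  474  472
740  327    .    .    .   38  473  474  475  564  563  481  474  550  552  532
```

```bash
cat > plan.py <<'E'
from h import *
from scipy.spatial.transform import Rotation as R
AX=np.array([604.,83.1])
def to_rows(targets,cmd=None):
    # targets: (x,y,z,yaw of tool y in deg) -> tool shift mm, spin deg relative to present pose
    o=r.get_obs(); p=np.array(o['ee_pos']) if cmd is None else np.array(cmd); M=R.from_rotvec(o['tcp_rot']).as_matrix()
    y0=np.degrees(np.arctan2(M[1,1],M[0,1])); print('yaw y',round(y0,1),'q',np.round(o['joints'],2),'p',p.round(1),'F',np.round(o['ft_force'],1),'t',o['time_s'])
    for t in targets:
        s=M.T@(np.array(t[:3])-p); print(s.round(1), round(-((t[3]-y0+180)%360-180),1))
def ring(a,Rr=168,z=25,lag=0):
    c=np.radians(a); return (*(AX+Rr*np.array([np.cos(c),np.sin(c)])),z,a-90+lag)
E
python3 - <<'E'
from plan import *
to_rows([ring(130.5,z=222),ring(130.5,z=25)],[191.125,595.083,222.576])
E
```

```text
yaw y 72.2 q [-1.28  0.33 -0.06  1.46  0.02  1.35 -0.09] p [191.1 595.1 222.6] F [0.2 0.6 0.6] t 0.1
[-406.7 -273.     0.9] 31.7
[-406.7 -272.7  197.9] 31.7
```

```bash
python3 -m inch '[[1,[-0.04,-0.027,0],3],[1,[-0.08,-0.054,0],6],[1,[-0.12,-0.08,0],9],[1,[-0.16,-0.107,0],12],[1,[-0.2,-0.134,0],15],[1,[-0.24,-0.16,0],18],[1,[-0.28,-0.188,0],21],[1,[-0.32,-0.215,0],24],[1,[-0.36,-0.242,0],27],[1,[-0.39,-0.262,0],30],[1,[-0.407,-0.273,0],32],[1,[-0.407,-0.273,0.04],32],[1,[-0.407,-0.273,0.08],32],[1,[-0.407,-0.273,0.08],32],[1,[-0.407,-0.273,0.08],32]]' 20
python3 - <<'E'
from plan import *
to_rows([ring(130.5,z=142),ring(130.5,z=25)])
for n in('side','top','wrist'):
    p,d=r.grab_frame(n); cv2.imwrite(f"pics/{n}1.png",p[:,:,::-1])
E
```

```text
time_s: 1.98
ee_pos: [495.6, 211.4, 144.0]
tcp_rot: [1.322, 2.849, 0.002]
ft_force: [0.4, -0.5, 0.9]
gripper_width: 0.007
yaw y 40.2 q [-0.76  0.2   0.31  1.81 -0.07  1.14  0.27] p [495.6 211.4 144. ] F [ 0.4 -0.5  0.9] t 1.975
[ 0.  -0.9  2. ] -0.3
[  0.   -1.1 119. ] -0.3
```

View pics/side1.png

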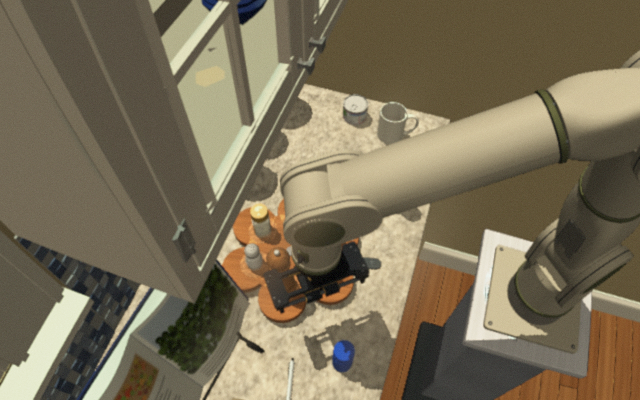

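View pics/wrist1.png

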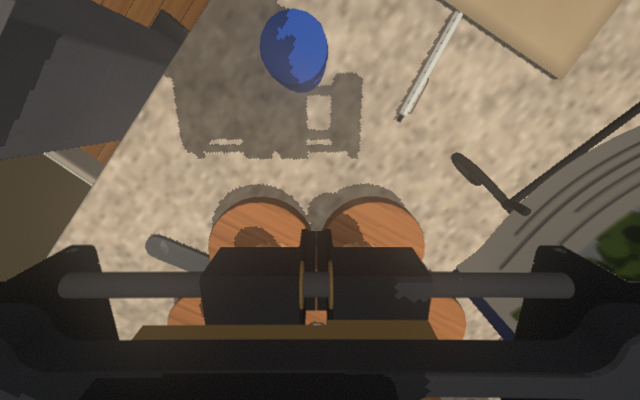

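Run:
```python
from plan import *
p0=np.array(r.get_obs()['ee_pos'])
for n in('side','top'):
    p,d=r.grab_frame(n); c=r.camera_params(n); v,u=np.nonzero(d>0)
    q=cv2.undistortPoints(np.c_[u,v].astype(float).reshape(-1,1,2),c['mtx'],c['dist_coeffs']).reshape(-1,2)
    P=np.c_[q,np.ones(len(q))]*d[v,u][:,None]; T=np.linalg.inv(c['camera_from_world']); P=P@T[:3,:3].T+T[:3,3]
    D=P-p0; a=np.radians(130.5); inn=-(D[:,0]*np.cos(a)+D[:,1]*np.sin(a)); tan=D[:,0]*-np.sin(a)+D[:,1]*np.cos(a)
    # heights above tip by inward bin: lowest seen above body
    for z in range(40,420,20):
        k=(D[:,2]>z)&(D[:,2]<z+20)&(abs(tan)<130)&(abs(inn)<150)
        if k.sum()>3: print(n,z,'inward',inn[k].min().round(),np.percentile(inn[k],98).round(),'tan',tan[k].min().round(),tan[k].max().round(),k.sum())
```

```text
side 40 inward -12.0 106.0 tan -73.0 10.0 368
side 60 inward -40.0 92.0 tan -86.0 87.0 98
side 80 inward -41.0 19.0 tan -92.0 93.0 679
side 100 inward -40.0 33.0 tan -94.0 97.0 1698
side 120 inward -28.0 -20.0 tan -16.0 50.0 83
side 140 inward -38.0 -21.0 tan -16.0 48.0 7
side 160 inward -39.0 -7.0 tan -36.0 52.0 366
side 180 inward -44.0 -11.0 tan -40.0 29.0 29
side 200 inward -44.0 7.0 tan -41.0 42.0 322
side 220 inward -43.0 -0.0 tan -39.0 36.0 216
side 240 inward -43.0 -5.0 tan -43.0 34.0 240
side 260 inward -42.0 -16.0 tan -41.0 27.0 276
side 280 inward -42.0 -29.0 tan -31.0 15.0 57
side 300 inward -57.0 147.0 tan -130.0 26.0 312
side 320 inward -67.0 148.0 tan -130.0 59.0 1065
side 340 inward -70.0 142.0 tan -130.0 70.0 1146
side 360 inward -71.0 141.0 tan -130.0 97.0 1583
side 380 inward -81.0 132.0 tan -130.0 129.0 3248
side 400 inward -86.0 138.0 tan -130.0 130.0 4009
top 40 inward 66.0 112.0 tan -73.0 -25.0 199
top 60 inward 22.0 105.0 tan -82.0 87.0 36
top 80 inward -40.0 37.0 tan -84.0 94.0 174
top 100 inward -39.0 36.0 tan -93.0 95.0 495
top 120 inward -14.0 23.0 tan 44.0 50.0 25
top 140 inward -9.0 36.0 tan 30.0 50.0 27
top 160 inward -2.0 36.0 tan 8.0 50.0 124
top 180 inward 9.0 41.0 tan -3.0 41.0 6
top 200 inward 11.0 42.0 tan -19.0 40.0 69
top 220 inward 19.0 40.0 tan -8.0 35.0 35
top 240 inward 26.0 40.0 tan -9.0 32.0 31
top 260 inward 32.0 39.0 tan 5.0 23.0 10
top 300 inward 23.0 146.0 tan -129.0 49.0 73
top 320 inward 23.0 149.0 tan -130.0 78.0 448
top 340 inward -16.0 144.0 tan -129.0 95.0 276
top 360 inward -33.0 142.0 tan -129.0 97.0 393
top 380 inward -43.0 133.0 tan -130.0 125.0 1155
top 400 inward -71.0 142.0 tan -130.0 130.0 1717
```

View pics/top1.png

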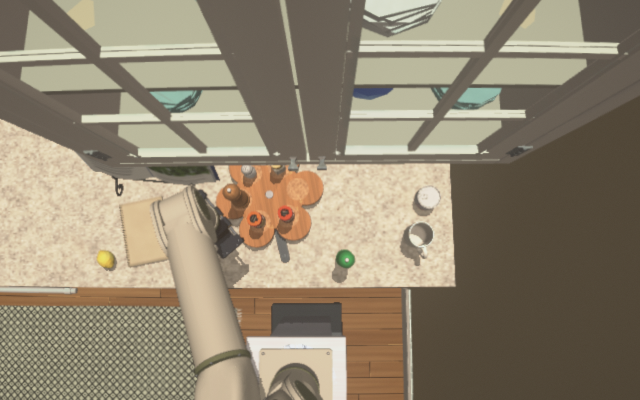

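Nothing on the arm comes near the tray items: it stays within 42 mm inward of the tool axis up to about 300 mm above the tip, and the mill surface is about 58 mm away. Next I descend into the notch.

```bash
python3 -m inch '[[1,[0,0,0.03],0],[1,[0,0,0.055],0],[1,[0,0,0.075],0],[1,[0,0,0.09],0],[1,[0,0,0.1],0],[1,[0,0,0.11],0],[1,[0,0,0.117],0],[1,[0,0,0.122],0],[1,[0,0,0.122],0]]'
python3 - <<'E'
from plan import *
to_rows([ring(a,z=21) for a in range(130,170,3)],[495,210.7,20.6])
for n in('side','wrist'):
    p,d=r.grab_frame(n); cv2.imwrite(f"pics/{n}2.png",p[:,:,::-1])
E
```

```text
time_s: 3.35
ee_pos: [495.1, 210.7, 20.4]
tcp_rot: [-1.323, -2.849, 0.0]
ft_force: [-0.4, 0.2, -0.5]
gripper_width: 0.004
yaw y 40.2 q [-0.74  0.36  0.29  1.91 -0.13  0.89  0.32] p [495.  210.7  20.6] F [-0.4  0.2 -0.5] t 3.35
[ 0.2  1.5 -0.4] 0.2
[-0.  -7.3 -0.4] -2.8
[ -0.7 -16.1  -0.4] -5.8
[ -1.8 -24.8  -0.4] -8.8
[ -3.4 -33.5  -0.4] -11.8
[ -5.4 -42.   -0.4] -14.8
[ -7.9 -50.5  -0.4] -17.8
[-10.8 -58.8  -0.4] -20.8
[-14.1 -66.9  -0.4] -23.8
[-17.9 -74.9  -0.4] -26.8
[-22.  -82.6  -0.4] -29.8
[-26.6 -90.1  -0.4] -32.8
[-31.6 -97.4  -0.4] -35.8
[ -36.9 -104.4   -0.4] -38.8
```

View pics/side2.png

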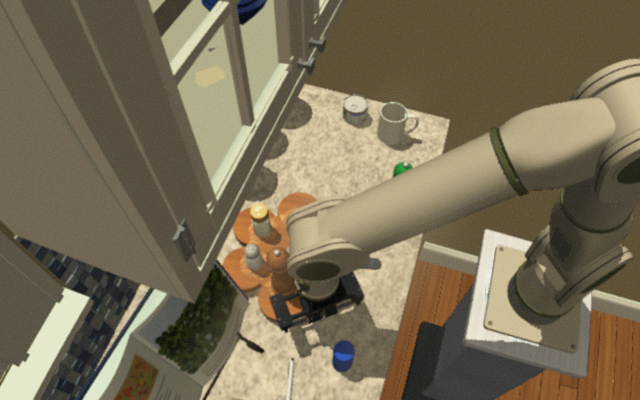

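View pics/wrist2.png

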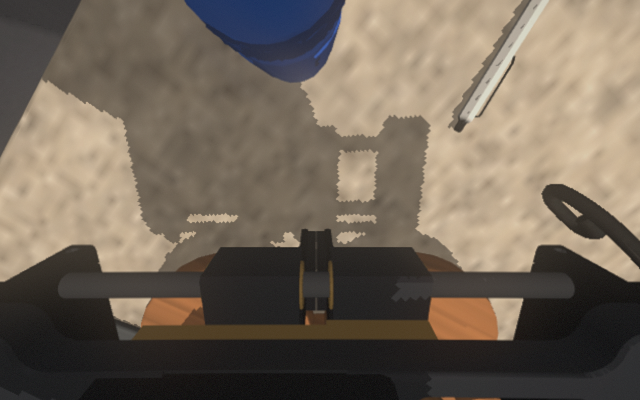

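The tip is in the notch with no contact force yet. First stroke, counter-clockwise along a 168 mm circle, about 2° per row.

```bash
python3 -m inch '[[1,[0,-0.003,0],-1],[1,[0,-0.006,0],-2],[1,[0,-0.009,0],-3],[1,[0,-0.012,0],-4],[1,[-0.001,-0.015,0],-5],[1,[-0.001,-0.018,0],-6],[1,[-0.001,-0.0205,0],-7],[1,[-0.002,-0.0235,0],-8],[1,[-0.0025,-0.029,0],-10],[1,[-0.0037,-0.035,0],-12],[1,[-0.005,-0.0406,0],-14],[1,[-0.0065,-0.0463,0],-16],[1,[-0.008,-0.052,0],-18],[1,[-0.01,-0.0575,0],-20],[1,[-0.012,-0.063,0],-22],[1,[-0.0145,-0.0683,0],-24],[1,[-0.017,-0.0736,0],-26],[1,[-0.0197,-0.079,0],-28],[1,[-0.0225,-0.084,0],-30],[1,[-0.0225,-0.084,0],-30]]'
python3 - <<'E'
from plan import *
o=r.get_obs();to_rows([ring(160.5,z=21)])
for n in('side','wrist'):
    p,d=r.grab_frame(n); cv2.imwrite(f"pics/{n}3.png",p[:,:,::-1])
E
```

```text
time_s: 5.95
ee_pos: [445.1, 138.5, 20.5]
tcp_rot: [-0.54, -3.094, 0.001]
ft_force: [-0.9, -0.3, 0.3]
gripper_width: 0.003
yaw y 70.2 q [-0.62  0.22  0.24  2.09 -0.07  0.85  0.88] p [445.1 138.5  20.5] F [-0.9 -0.3  0.3] t 5.95
[-0.3  0.8 -0.5] -0.3
```

View pics/side3.png

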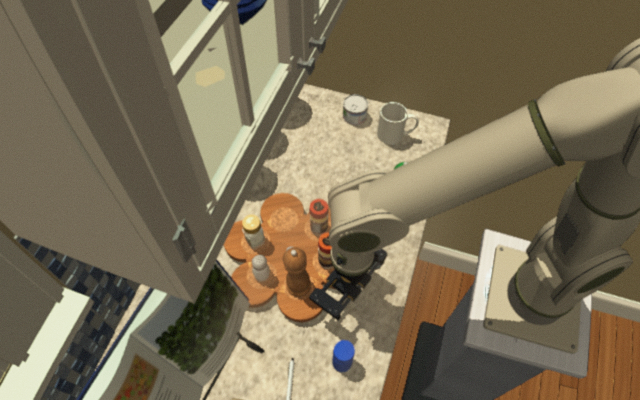

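The tray turned: the mill knob is now at about (294,254) and the empty lobe at (285,215), with everything upright. I'll measure the angle.

Run:
```python
from plan import *
a=cv2.imread('pics/side3.png')[180:330,210:390];cv2.imwrite('pics/side3c.png',cv2.resize(a,None,fx=4,fy=4,interpolation=cv2.INTER_CUBIC))
```

```text
(no output)
```

View pics/side3c.png

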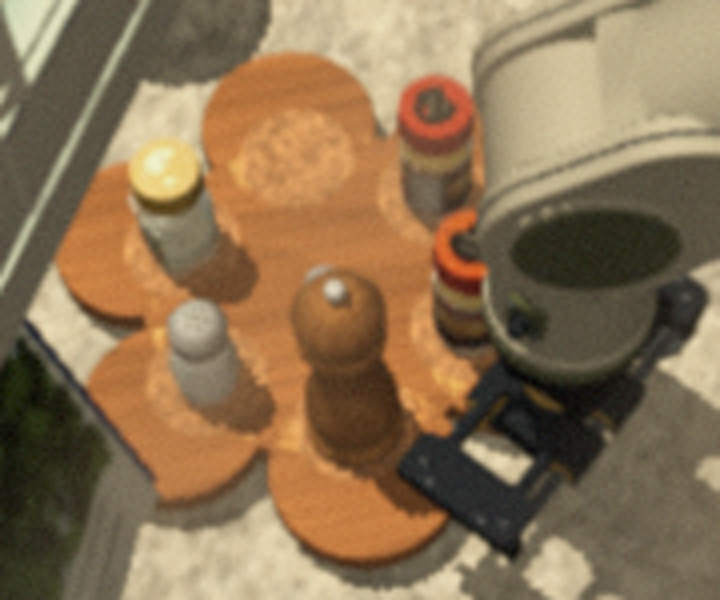

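```bash
cat > ang.py <<'E'
from plan import *
def ang(n,uv,z):
    P=ray(n,[uv],z)[0]; d=P[:2]-AX; print(P.round(1),'r',np.hypot(*d).round(1),'ang',(np.degrees(np.arctan2(d[1],d[0]))%360).round(1))
E
python3 - <<'E'
from ang import *
s=lambda p:(np.array(p)/4+[210,180]-.4)
ang('side',s((336,290)),215);ang('side',s((296,155)),35);ang('side',s((435,105)),141)
to_rows([ring(a,z=20.6) for a in range(162,200,3)],[ring(160.5)[0],ring(160.5)[1],20.6])
E
```

```text
[557.5 166.1 215. ] r 95.2 ang 119.3
[653.3   2.4  35. ] r 94.6 ang 301.4
[560.2   1.2 141. ] r 92.9 ang 241.8
yaw y 70.2 q [-0.62  0.22  0.24  2.09 -0.07  0.85  0.88] p [445.6 139.2  20.6] F [ 0.   0.3 -0.7] t 6.05
[-0.1 -4.4  0. ] -1.8
[ -0.6 -13.2   0. ] -4.8
[ -1.6 -21.9   0. ] -7.8
[ -3.  -30.6   0. ] -10.8
[ -4.9 -39.2   0. ] -13.8
[ -7.2 -47.7   0. ] -16.8
[-10. -56.   0.] -19.8
[-13.2 -64.2   0. ] -22.8
[-16.8 -72.2   0. ] -25.8
[-20.8 -80.    0. ] -28.8
[-25.3 -87.6   0. ] -31.8
[-30.1 -95.    0. ] -34.8
[ -35.3 -102.1    0. ] -37.8
```

The finger leads the tray by about 9.5° of free play, so about 73° of finger travel remains, and the J7 estimate of about 2.3 is within range. Continuing.

```bash
python3 -m inch '[[1,[0,-0.003,0],-1],[1,[0,-0.006,0],-2],[1,[-0.0004,-0.0115,0],-4],[1,[-0.001,-0.0176,0],-6],[1,[-0.0016,-0.0234,0],-8],[1,[-0.0026,-0.029,0],-10],[1,[-0.0037,-0.035,0],-12],[1,[-0.005,-0.0406,0],-14],[1,[-0.0065,-0.0463,0],-16],[1,[-0.008,-0.052,0],-18],[1,[-0.01,-0.0575,0],-20],[1,[-0.012,-0.063,0],-22],[1,[-0.0145,-0.0683,0],-24],[1,[-0.017,-0.0736,0],-26],[1,[-0.0197,-0.079,0],-28],[1,[-0.0225,-0.084,0],-30],[1,[-0.0255,-0.089,0],-32],[1,[-0.0287,-0.094,0],-34],[1,[-0.032,-0.0987,0],-36],[1,[-0.032,-0.0987,0],-36]]'
python3 - <<'E'
from plan import *
to_rows([ring(196.5,z=21)])
for n in('side','top'):
    p,d=r.grab_frame(n); cv2.imwrite(f"pics/{n}4.png",p[:,:,::-1])
a=cv2.imread('pics/side4.png')[180:330,210:390];cv2.imwrite('pics/side4c.png',cv2.resize(a,None,fx=4,fy=4,interpolation=cv2.INTER_CUBIC))
E
```

```text
time_s: 8.55
ee_pos: [442.1, 35.1, 20.5]
tcp_rot: [0.442, -3.11, 0.0]
ft_force: [0.0, 0.2, -1.2]
gripper_width: 0.004
yaw y 106.2 q [-0.41  0.17  0.25  2.14 -0.06  0.83  1.72] p [442.1  35.1  20.5] F [ 0.   0.2 -1.2] t 8.55
[-0.9  0.1 -0.5] -0.3
```

View pics/side4c.png

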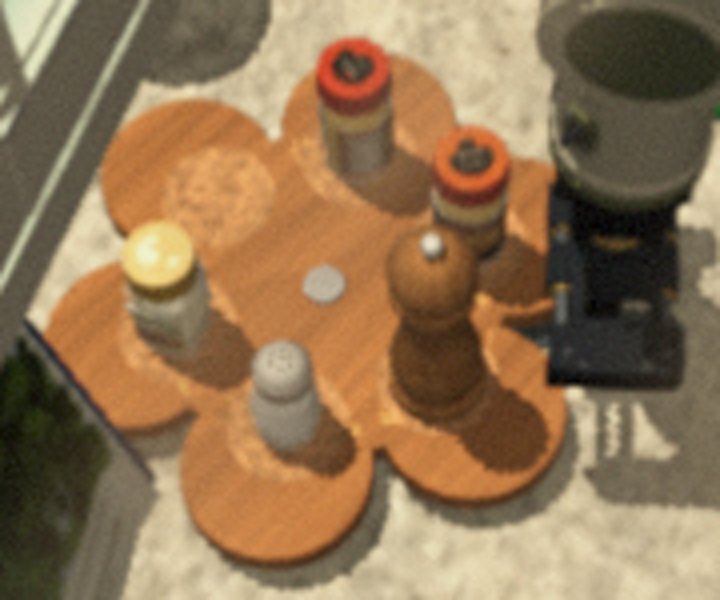

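View pics/top4.png

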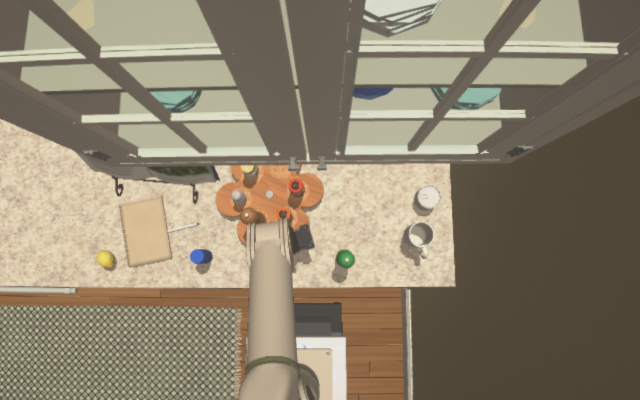

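Run:
```python
from ang import *
s=lambda p:(np.array(p)/4+[210,180]-.4)
ang('side',s((432,245)),215);ang('side',s((219,195)),35);ang('side',s((355,67)),141);ang('side',s((324,284)),37)
```

```text
[519.8 126.1 215. ] r 94.6 ang 152.9
[688.9  45.5  35. ] r 92.9 ang 336.1
[613.4  -8.7 141. ] r 92.3 ang 275.8
[603.8  83.7  37. ] r 0.6 ang 109.4
```

Everything is upright. The mill is at about 153° against the tongue at 193°. J7 is at 1.72 with its limit at 2.6, so I'll let the spin lag a bit; that leaves enough clearance.

```bash
python3 -m inch '[[1,[0,-0.003,0],-1],[1,[0,-0.006,0],-2],[1,[-0.0004,-0.0115,0],-4],[1,[-0.001,-0.0176,0],-6],[1,[-0.0016,-0.0234,0],-8],[1,[-0.0026,-0.029,0],-9],[1,[-0.0037,-0.035,0],-11],[1,[-0.005,-0.0406,0],-12],[1,[-0.0065,-0.0463,0],-14],[1,[-0.008,-0.052,0],-15],[1,[-0.01,-0.0575,0],-17],[1,[-0.012,-0.063,0],-18],[1,[-0.0145,-0.0683,0],-20],[1,[-0.017,-0.0736,0],-21],[1,[-0.0197,-0.079,0],-23],[1,[-0.0225,-0.084,0],-24],[1,[-0.0255,-0.089,0],-25],[1,[-0.0287,-0.094,0],-26],[1,[-0.0287,-0.094,0],-26]]'
python3 - <<'E'
from plan import *
to_rows([ring(230.5,z=21),ring(236,z=21)])
for n in('side',):
    p,d=r.grab_frame(n); cv2.imwrite(f"pics/{n}5.png",p[:,:,::-1])
a=cv2.imread('pics/side5.png')[170:320,210:410];cv2.imwrite('pics/side5c.png',cv2.resize(a,None,fx=4,fy=4,interpolation=cv2.INTER_CUBIC))
E
```

```text
time_s: 11.02
ee_pos: [496.6, -47.1, 20.7]
tcp_rot: [-1.13, 2.93, -0.001]
ft_force: [-0.3, -0.3, -0.1]
gripper_width: 0.007
yaw y 132.2 q [-0.22  0.28  0.25  2.01 -0.09  0.86  2.39] p [496.6 -47.1  20.7] F [-0.3 -0.3 -0.1] t 11.025
[-0.7  0.1 -0.3] -8.3
[ -3.8 -15.8  -0.3] -13.8
```

View pics/side5c.png

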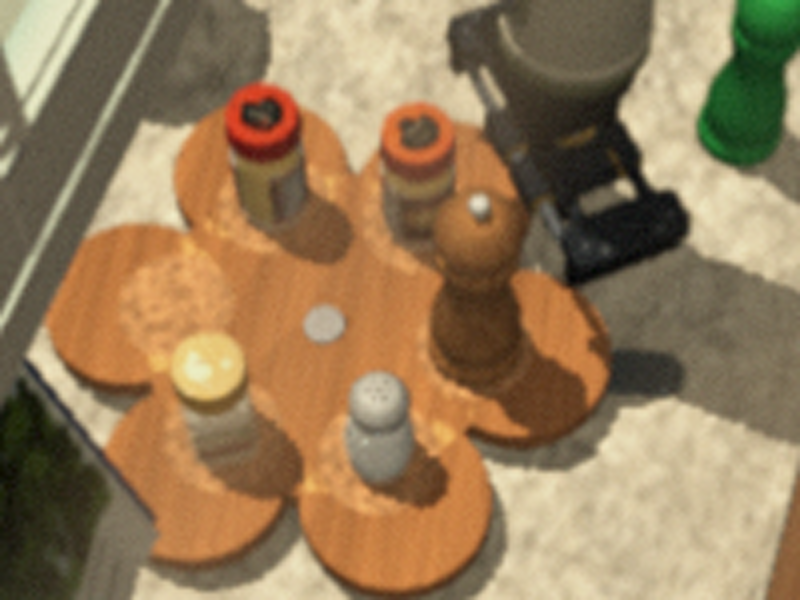

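Run:
```python
from ang import *
s=lambda p:(np.array(p)/4+[210,170]-.4)
ang('side',s((480,206)),215);ang('side',s((176,302)),35);ang('side',s((263,112)),141);ang('side',s((418,132)),141)
ang('side',s((685,372)),6)
```

```text
[510.9  73.6 215. ] r 93.6 ang 185.8
[696.2  98.2  35. ] r 93.5 ang 9.3
[663.6  12.1 141. ] r 92.8 ang 310.0
[572.5  -4.1 141. ] r 92.7 ang 250.1
[386.3  29.    6. ] r 224.3 ang 193.9
```

The mill is at 185.8° and the tongue at 193.5°, so a final push of about 7.5°.

```bash
python3 -m inch '[[1,[0,-0.003,0],-0.5],[1,[-0.001,-0.006,0],-1],[1,[-0.002,-0.009,0],-1.5],[1,[-0.0025,-0.012,0],-2],[1,[-0.0035,-0.015,0],-2.5],[1,[-0.0045,-0.018,0],-3],[1,[-0.0055,-0.0215,0],-3],[1,[-0.0055,-0.0215,0],-3]]'
python3 - <<'E'
from plan import *
to_rows([ring(238,z=21),ring(234,z=21)])
for n in('side',):
    p,d=r.grab_frame(n); cv2.imwrite(f"pics/{n}6.png",p[:,:,::-1])
a=cv2.imread('pics/side6.png')[170:320,210:410];cv2.imwrite('pics/side6c.png',cv2.resize(a,None,fx=4,fy=4,interpolation=cv2.INTER_CUBIC))
E
```

```text
time_s: 12.08
ee_pos: [514.8, -59.4, 20.5]
tcp_rot: [-1.206, 2.9, -0.001]
ft_force: [-0.8, -3.5, 0.5]
gripper_width: 0.004
yaw y 135.2 q [-0.19  0.32  0.25  1.96 -0.1   0.88  2.47] p [514.8 -59.4  20.5] F [-0.8 -3.5  0.5] t 12.075
[-0.1 -0.1 -0.5] -12.8
[ 2.1 11.4 -0.5] -8.8
```

View pics/side6c.png

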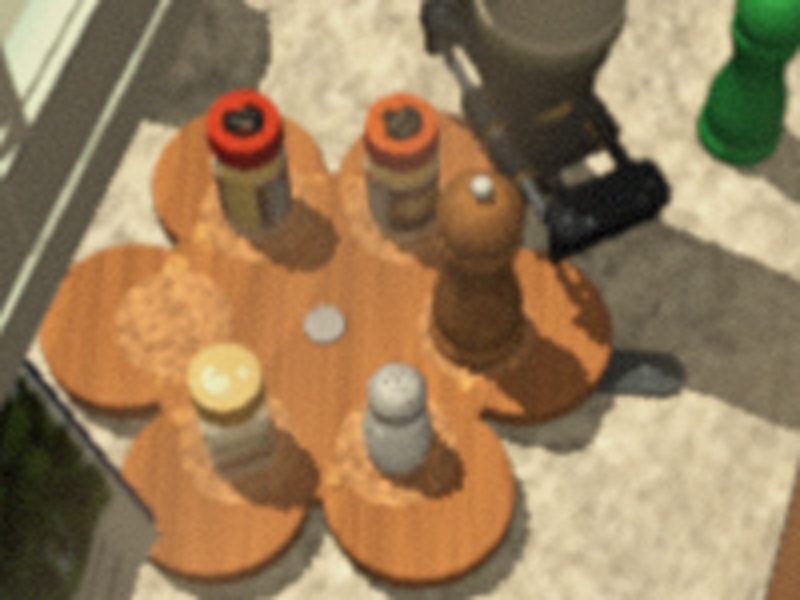

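```bash
python3 - <<'E'
from ang import *
s=lambda p:(np.array(p)/4+[210,170]-.4)
ang('side',s((483,187)),215);ang('side',s((172,322)),35);ang('side',s((243,119)),141);ang('side',s((402,123)),141)
ang('side',s((685,374)),6)
E
python3 -m inch '[[1,[0.001,0.004,0],0],[1,[0.002,0.009,0],0],[1,[0.002,0.01,0],0],[1,[0.002,0.01,-0.02],0],[1,[0.002,0.01,-0.05],0],[1,[0.002,0.01,-0.09],0],[1,[0.002,0.01,-0.14],0],[1,[0.002,0.01,-0.19],0],[1,[0.002,0.01,-0.22],0],[1,[0.002,0.01,-0.22],0]]'
python3 - <<'E'
from plan import *
to_rows([(400,-160,240,90),(380,-250,240,80)])
E
```

```text
[513.  62. 215.] r 93.5 ang 193.0
[693.2 111.8  35. ] r 93.7 ang 17.8
[673.   20.4 141. ] r 93.2 ang 317.8
[583.4  -7.  141. ] r 92.4 ang 257.1
[385.9  30.4   6. ] r 224.4 ang 193.6
time_s: 13.38
ee_pos: [507.2, -53.1, 243.0]
tcp_rot: [-1.206, 2.896, -0.002]
ft_force: [-0.3, 1.0, -0.6]
gripper_width: 0.002
yaw y 135.2 q [-0.24  0.06  0.27  1.75 -0.02  1.34  2.39] p [507.2 -53.1 243. ] F [-0.3  1.  -0.6] t 13.375
[151.4   0.8   2.5] 45.2
[229.4 -48.5   2.3] 55.2
```

```bash
python3 -m inch '[[1,[0.03,-0.006,-0.01],6],[1,[0.06,-0.013,-0.02],12],[1,[0.09,-0.02,-0.03],18],[1,[0.12,-0.027,-0.03],24],[1,[0.15,-0.034,-0.03],30],[1,[0.18,-0.04,-0.03],36],[1,[0.21,-0.046,-0.03],42],[1,[0.23,-0.05,-0.03],48],[1,[0.23,-0.05,-0.03],50],[1,[0.23,-0.05,-0.03],50]]'
python3 - <<'E'
from plan import *
for n in('side','top'):
    p,d=r.grab_frame(n); cv2.imwrite(f"pics/{n}7.png",p[:,:,::-1])
a=cv2.imread('pics/side7.png');cv2.imwrite('pics/side7c.png',cv2.resize(a[170:320,210:410],None,fx=4,fy=4,interpolation=cv2.INTER_CUBIC))
a=cv2.imread('pics/top7.png');cv2.imwrite('pics/top7c.png',cv2.resize(a[150:280,190:370],None,fx=4.4,fy=4.4,interpolation=cv2.INTER_CUBIC))
E
```

```text
time_s: 14.62
ee_pos: [379.7, -250.7, 270.0]
tcp_rot: [-0.128, -3.138, -0.001]
ft_force: [-0.5, 0.2, 0.5]
gripper_width: 0.004
```

View pics/side7.png

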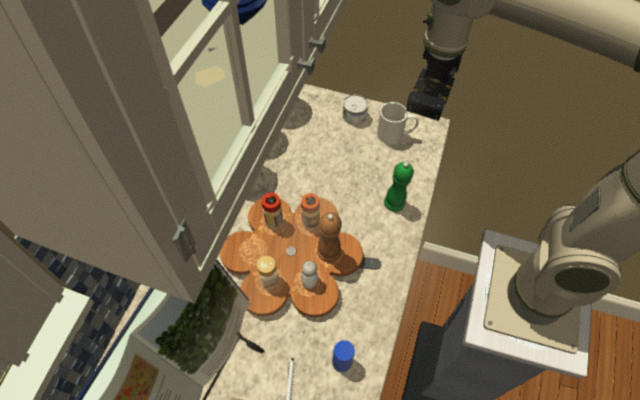

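View pics/side7c.png

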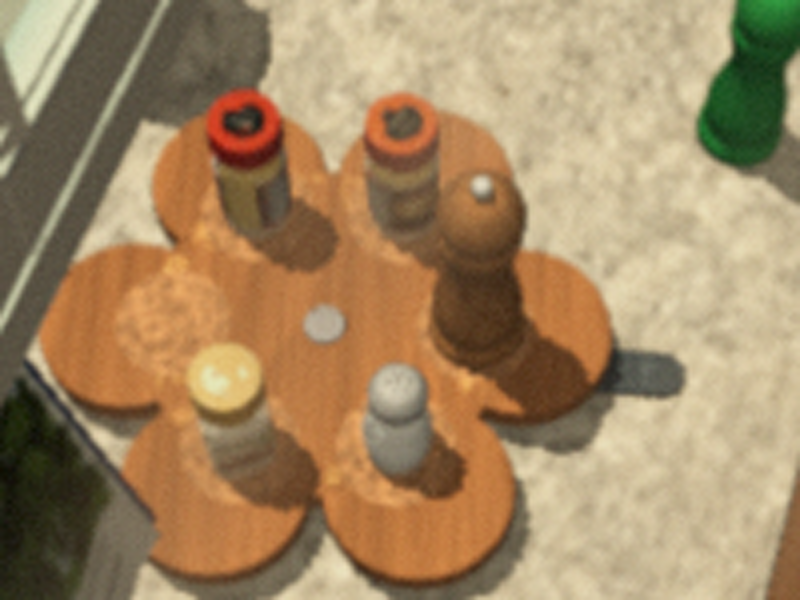

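View pics/top7c.png

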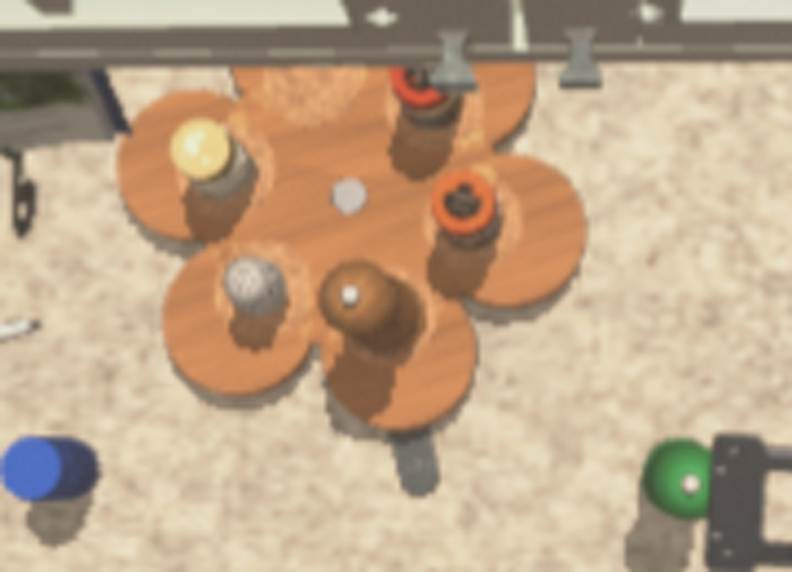

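Run:
```python
from ang import *
t=lambda p:(np.array(p)/4.4+[190,150]-.4); s=lambda p:(np.array(p)/4+[210,170]-.4)
print('mill');ang('top',t((349,294)),215);ang('side',s((483,187)),215)
print('tongue');ang('top',t((420,494)),6);ang('side',s((685,375)),6)
print('orange');ang('top',t((463,202)),141)
# mug, tin unchanged?
a=cv2.imread('pics/top0.png').astype(int);b=cv2.imread('pics/top7.png').astype(int)
print(abs(a-b)[180:270,405:450].mean(),abs(cv2.imread('pics/side0.png').astype(int)-cv2.imread('pics/side7.png'))[90:150,335:405].mean())
P=(ray('top',[t((349,294))],215)[0][:2]+ray('side',[s((483,187))],215)[0][:2])/2-AX
u=np.radians(193.3); print('offset from tongue line',P[0]*-np.sin(u)+P[1]*np.cos(u))
```

```text
mill
[515.5  59.7 215. ] r 91.5 ang 194.8
[513.  62. 215.] r 93.5 ang 193.0
tongue
[387.5  33.2   6. ] r 222.2 ang 193.0
[385.7  31.    6. ] r 224.4 ang 193.4
orange
[584.4  -7.5 141. ] r 92.7 ang 257.8
10.240658436213991 3.308015873015873
offset from tongue line 0.9940144478333615
```

The mill is about 1 mm off the tongue's line, everything is upright, and the mug and tin have not moved in the side view (the top-view difference there is the arm overhead). The arm is clear at z = 270, so I'm handing in.

Run:
```python
from cell import r
print(r.get_obs()['qd'].round(4)); r.sign_off()
```

```text
[ 0.0001 -0.0009  0.0033 -0.0028 -0.0006  0.0006 -0.002 ]
the job is handed in; nothing more can be done
```

The pepper mill now stands in front, about 1 mm off the tongue's middle line (18 mm allowed), and the job is handed in. No verdict was reported. I pushed the tray about 95° counter-clockwise with closed fingertips in one notch, along a 168 mm circle in four short moves. I then backed off, lifted out and parked clear of everything, at about 15 s of the 72 s allowed.

**Mill against tongue:** the mill measures 193.0° in the side view and 194.8° in the top view. The tongue is at about 193.3°.

**On the tray:** the mill, the jars and the shaker all looked upright in the last pictures.

**Mill in its bay:** during the strokes the mill sat slightly off the middle of its cork patch. That was about 7 mm by my last estimate (20 mm allowed), up from about 4 mm at the start.

**Mug and tin:** they look unmoved in the side view. The top view could not confirm this: the picture differed around them, which I put down to the arm parked above.

**Contact force:** wrist force was read only at the end of each move. Most readings were within about 1 N of zero, so noise, but the last push showed about 3.6 N.

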